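# Draw the blue panel from the leaning stack and clamp it on the easel

### The arm

A 6-joint arm with a two-finger parallel gripper is mounted at the origin on a cart in front of the work surface, level with it; the furniture and walls round the work are solid. World frame = base frame: x ahead of the robot, y to its left, z up, the work surface at z = 0. Lengths are in m, angles in rad, forces in N, time in s.
With the tool pointing down it reaches from about 0.425 to 1.125 m from the base axis. Payload 14.9 kg.
Tool frame: the origin (TCP) lies midway between the tips of the shut fingers; the grasp point (between the pads) lies 19 mm behind it (r.grip_depth is the distance from the TCP to the grasp point, in m); z points along the fingers, y is the line along which they close (so a half turn about z gives the same grasp; the last joint's range is limited). The gripper opens to 91 mm and grips with 3 to 60 N. Pads are 32 mm wide; open, the fingers measure 118 mm over their backs; the gripper's body (76 mm by 178 mm) begins 60 mm behind the grasp point.
Start: joints at [-1.23, 0.379, 1.734, -0, 1.028, -0.033], TCP at [0.256, -0.652, 0.214] pointing down, gripper open.
Joint ranges: [-2.77, 2.77], [-0.74, 2.19], [0, 2.66], [-1.06, 4.2], [0.31, 2.87], [-3.08, 3.08]. Speed limits (rad/s): [1.89, 1.89, 2.39, 3.14, 3.14, 3.14].

### API

Orientations are given as a unit quaternion [x, y, z, w].
In Python, from bench import r gives the robot as it stands. The module is installed in compiled form; this text tells all that it offers.
- The arm moves only by the tool drive_tool, never from a script. Its argument "steps" is text: rows parted by semicolons, each of 7 numbers parted by spaces: the shift along the tool's x, y, z normalised to -1 to 1, where 1 is 50 mm, then the turn, a rotation vector about the tool's x, y, z normalised to -1 to 1, where 1 is 0.15 rad, then the opening, from -1 (shut) to 1 (fully open). A call has 1 to 20 rows; each row shifts and turns the commanded pose from where the row before left it, along the tool's axes as they then stand; what a row does not reach is not made up. A row lasts 1/10 s, in which the tool goes at most 50 mm and 8.59 degrees, less where a joint would pass 70% of its speed; a pose out of reach is approached as far as the arm can. A call with a number of a shift or a turn outside -1 to 1 is refused whole. A call with a gripper value outside its range is refused whole. The fingers move at their own pace and stop on an object; the grip force is fixed at half the most. Time passes only in rows, so rows that do not move let the fingers close. It gives the time, the measured TCP pose, the force, the opening and the grip force at its end, in the units of the state.
- r.get_obs(): the state, without advancing time (a new reading comes with each control period).
- r.grab_frame(name): name is "side" or "top"; returns a dict with "pixels" (420x560x3 uint8, red, green, blue), "intrinsics" (3x3 intrinsics, pixels), "T" (4x4, takes a point from camera to world coordinates). Camera axes: x right, y up, looking along -z (the intrinsics and any distortion apply to the point x, -y, -z); pixel columns grow to the right and rows downward; lengths in m; the calibration is good to about 2 mm. A picture is of the moment at which its call begins. There is no depth.
- r.hand_in(): hands the job in; it is judged then, once.
The state is a dict: "clock": time; "qpos": joint angles; "dq": joint speeds; "effort": joint torques, N m; "tcp_pos": TCP position; "orientation": TCP orientation; "force": force on the tool from outside, world axes, zero at the start; "wrist_torque": the same for the moment, N m; "width": finger opening in m; "gripper_force": force on a finger pad.
Only numpy, scipy, OpenCV 4.12 (cv2) and the standard library are available. Lean on these libraries where they do the work, as an engineer would, in place of code of your own. Each camera call takes 0.05 s, during which the arm holds its last target. There are 200 camera calls.

### The job

Get the blue painting panel ready on the easel: with the handle end of the paintbrush, push it endways out of the leaning stack by about 70 to 80 mm, put the brush down on the table, then draw the panel out by its free end without toppling the other panels or shoving them along the rack. Stand it level in the middle of the easel's ledge, leaning back on the mast, and press the easel's top clamp down until it holds the panel's top edge. Leave the other things on the table where they are.

Things in the scene. Friction and masses are not known exactly. Their poses are not given: they have to be found in the camera images.
- panel_blue: blue painting panel (edges too, bare wood behind), 190 long x 100 high x 16 mm thick, 0.16 kg, give or take 40 %. Origin: middle of its underside; y along its length, z up its height, x through its thickness (front face at x = -8 mm, back at +8 mm). The one wanted. It starts in the stack with at least one panel leaning on its front; which place it has varies.
- panel_green: green painting panel (edges too, bare wood behind), 190 long x 100 high x 16 mm thick, 0.16 kg. Origin: middle of its underside; y along its length, z up its height, x through its thickness (front face at x = -8 mm, back at +8 mm).
- panel_ochre: ochre yellow painting panel (edges too, bare wood behind), 190 long x 100 high x 16 mm thick, 0.16 kg. Origin: middle of its underside; y along its length, z up its height, x through its thickness (front face at x = -8 mm, back at +8 mm).
- panel_white: white painting panel (edges too, bare wood behind), 190 long x 100 high x 16 mm thick, 0.16 kg. Origin: middle of its underside; y along its length, z up its height, x through its thickness (front face at x = -8 mm, back at +8 mm); always the front one of the stack. A jerk on a panel behind (fingers snapping shut) can flick it over forwards, and so can lifting one steeper than its own slope.
- rack: plywood panel rack, fixed, open at both ends; origin under the middle of its base; x to its back, y along its length. Base 150 (x) x 220 (y) x 12 mm with a 9 mm high lip along its front edge. The four panels stand on the base face to face, no finger gap between them, ends level within about 12 mm, all leaning back 16 degrees.
- rack_seat (a point): foot of the rack's backrest: middle of the line where its front face meets the base's top; z up along the backrest (leaning back 16 degrees), x back into it, y along the rack. Backrest 190 long, 118 tall, 9 thick. The panels slide endways past one another when one is pushed at its end (1 to 3 N).
- paintbrush: flat paintbrush lying on the table, 50 g; round red handle, 10 mm diameter, bare wooden end. Origin on the table below the axis; x along the brush towards the handle's free end, which is at x = +123 mm (axis at z = 5 mm). Ferrule x = -18 to -54 mm (16 wide, 10 high), bristles to x = -91 mm. Good to hold across the handle at x = 0.
- easel: wooden table easel, fixed, left or right of the rack; origin under its middle; it faces its own -x (the robot). Skids 170 (x) x 158 (y) mm; leaning mast 28 mm wide and cross rail 92 mm wide, up to 123 mm above the table, rear struts down to a stretcher 20 mm high at x = +70 mm; above the mast stands the sliding clamp, its top up to 200 mm above the table.
- easel_seat (a point): middle of the ledge, 40 mm up, where it meets the mast; z up along the mast (leaning back 14 degrees), x back into it, y along the ledge. Mast and cross rail faces at x = 0. Ledge (z = 0) 210 long, reaching to a lip 8 mm high at x = -28 to -36 mm. A panel stands on it with its underside at z = 0, top at z = 100 mm, leaning on the mast.
- easel_clamp (a joint): top clamp on a slat that slides behind the mast, m: 0 = fully up, its underside then 150 mm above the ledge along the mast; grows as it is pushed down the mast (to 0.060); its underside meets the top of a panel on the ledge at 0.050. It stays where it is left; friction 3 N. Starts between 0 and 0.012.
- clamp_top (a point): middle of the clamp's flat top (cork pad), 12 mm above its underside, 3 mm in front of the mast's face; z along the mast. Clamp 32 mm wide (y), reaching 27 mm forward of the mast; a lip at its front end hangs 9 mm below its underside and comes down in front of the panel's top edge (gap of 21 mm to the mast).
- bench_vice: small blue bench vice, fixed behind on the right, 95 mm high; origin under its middle, all of it within 80 mm of there
- tape_roll: roll of masking tape, 100 mm across, 18 high, fixed, on the other side of the rack from the easel; bystander; origin under its middle
- seed_pod_1: dried seed pod standing behind on the left, 57 mm wide, 72 high; bystander; origin under its middle
- seed_pod_2: dried seed pod standing behind on the left, 51 mm wide, 65 high; fixed; origin under its middle
- wax_block: green block of carving wax, 34 x 62 x 22 mm, left in front of the rack; bystander; origin under its middle
- glue_tube: small glue bottle lying right in front of the rack, 84 long, 22 wide, 14 high; bystander; origin under its middle

How it is judged:
By the outcome, as a careful person would: the job done as asked, in the order asked, and still so for the second after the job is handed in, with the robot touching nothing.
It also fails if it takes over 72 s, if anything falls off the work surface, if the arm or the gripper's body presses on something with over 40 N, if the wrist force passes 120 N, or if a joint passes its speed limit or range.

## Working session

There is one attempt and no reset: what is moved stays moved. The work goes in short steps, Python scripts to look and compute and a tool call to move; the robot and the scene stay as the last step left them, time stands still between calls to the robot, and variables do not carry over. Pictures are saved under pics/ and viewed, at most 10 in all, crops included, and the job is handed in when it is done.

Besides the shell and the picture viewer there is one more tool, called after "Emit:" as name(argument=value, ...) on one line, values as JSON. drive_tool: Moves the arm, as the interface text tells. Scaled input: -1 to 1 covers 50 mm each way for a shift and 0.15 rad each way for a turn. Its arguments: {"type":"object","properties":{"steps":{"type":"string"}},"required":["steps"]}

```bash
mkdir -p pics; python3 - <<'E'
from bench import r
import cv2,pickle
d={}
for n in("side","top"):
    f=r.grab_frame(n);d[n]=f
    cv2.imwrite(f"pics/{n}0.png",f["pixels"][:,:,::-1]);print(n,f["intrinsics"],f["T"].round(4), f.keys())
pickle.dump(d,open("f0.pkl","wb"));o=r.get_obs();print(o)
E
```

```text
side [[420.59842976   0.         280.45032033]
 [  0.         420.59842976 205.1101947 ]
 [  0.           0.           1.        ]] [[-0.9422  0.2144 -0.2575  0.3087]
 [-0.3346 -0.6438  0.6882  0.7112]
 [-0.0182  0.7345  0.6783  0.8684]
 [ 0.      0.      0.      1.    ]] dict_keys(['pixels', 'intrinsics', 'T'])
top [[532.96604632   0.         284.66625132]
 [  0.         532.96604632 202.80952552]
 [  0.           0.           1.        ]] [[-8.8000e-03  9.9290e-01 -1.1840e-01  3.7240e-01]
 [-1.0000e+00 -9.1000e-03 -1.4000e-03 -2.1000e-02]
 [-2.5000e-03  1.1840e-01  9.9300e-01  1.7203e+00]
 [ 0.0000e+00  0.0000e+00  0.0000e+00  1.0000e+00]] dict_keys(['pixels', 'intrinsics', 'T'])
{'clock': 0.1, 'qpos': array([-1.23032268e+00,  3.79346557e-01,  1.73471091e+00, -2.04489731e-06,
        1.02850133e+00, -3.33042803e-02]), 'dq': array([-0.00167942, -0.00218385, -0.00036809,  0.00179902, -0.00070561,
        0.00015536]), 'effort': array([ 4.20819015e-04, -7.65042615e+01, -4.35291767e+01,  6.52590953e-02,
        3.98177700e-02, -2.61738467e-05]), 'tcp_pos': array([ 0.25546949, -0.65134254,  0.21336622]), 'orientation': array([ 9.82586816e-01,  1.85803432e-01, -7.47665060e-05, -4.77253050e-04]), 'force': array([-0.61640883, -0.00896827, -0.26236584]), 'wrist_torque': array([ 7.15169865e-03, -1.33053380e-03, -6.55324257e-05]), 'gripper_force': 0.0, 'width': 0.09080264188195454}
```

View pics/side0.png

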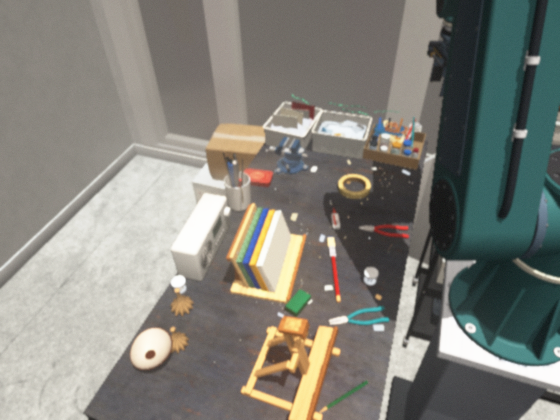

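View pics/top0.png

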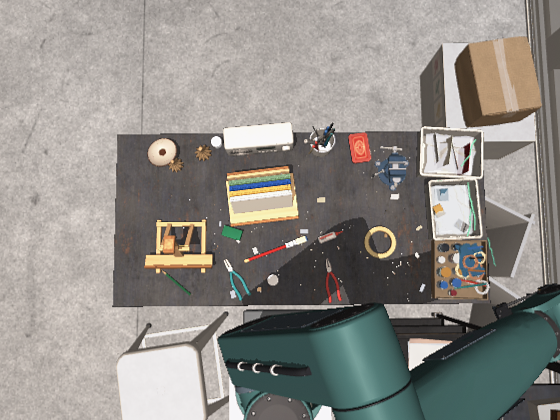

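```bash
python3 - <<'E'
import cv2,pickle
d=pickle.load(open("f0.pkl","rb"))
a=d["top"]["pixels"][150:290,140:340,::-1];cv2.imwrite("pics/topc.png",cv2.resize(a,None,fx=4,fy=4,interpolation=cv2.INTER_CUBIC))
a=d["side"]["pixels"][195:420,220:390,::-1][:200];cv2.imwrite("pics/sidec.png",cv2.resize(a,None,fx=3,fy=3,interpolation=cv2.INTER_CUBIC))
E
```

```text
(no output)
```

View pics/topc.png

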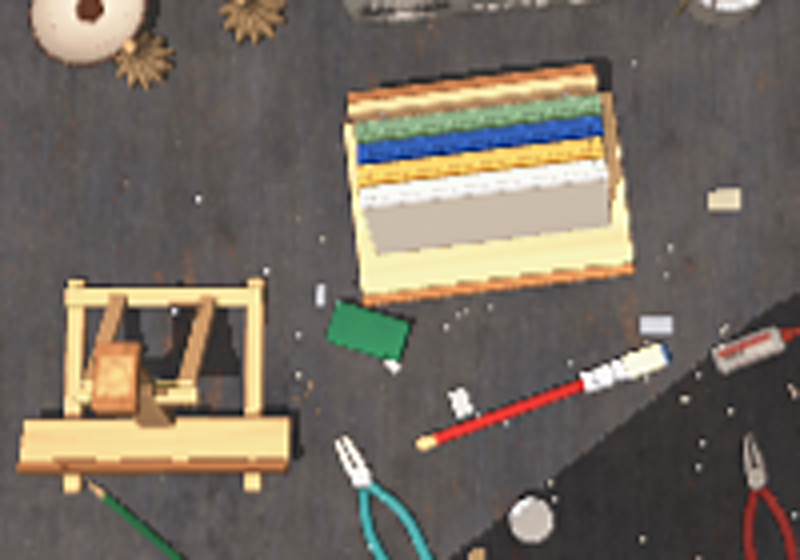

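View pics/sidec.png

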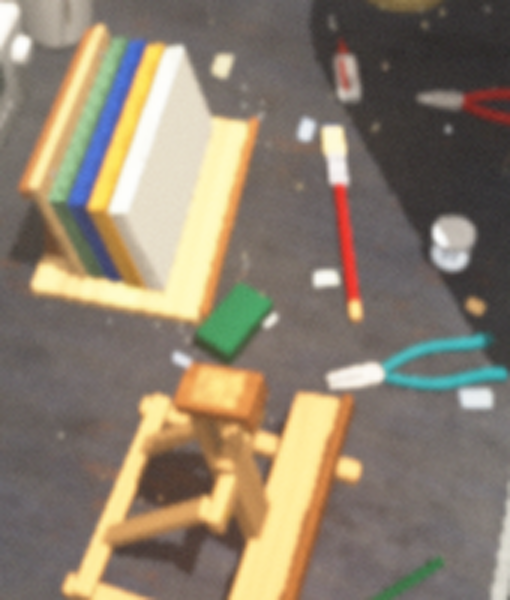

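```bash
cat > h.py <<'E'
import numpy as np,cv2
def ray(f,uv):
    K,T=f["intrinsics"],f["T"];uv=np.atleast_2d(uv).astype(float)
    d=np.c_[(uv[:,0]-K[0,2])/K[0,0],-(uv[:,1]-K[1,2])/K[1,1],-np.ones(len(uv))]
    return T[:3,3],d@T[:3,:3].T
def onz(f,uv,z):
    o,d=ray(f,uv);return o+d*((z-o[2])/d[:,2])[:,None]
def proj(f,P):
    T,K=f["T"],f["intrinsics"];p=(np.atleast_2d(P)-T[:3,3])@T[:3,:3]
    return np.c_[K[0,2]-K[0,0]*p[:,0]/p[:,2],K[1,2]+K[1,1]*p[:,1]/p[:,2]]
def tri(fa,a,fb,b):
    oa,da=ray(fa,a);ob,db=ray(fb,b);da,db=da[0],db[0]
    s=np.linalg.lstsq(np.c_[da,-db],ob-oa,rcond=None)[0]
    p,q=oa+s[0]*da,ob+s[1]*db;return (p+q)/2,np.linalg.norm(p-q)
def mask(f,lo,hi,roi):
    hsv=cv2.cvtColor(f["pixels"],cv2.COLOR_RGB2HSV);m=cv2.inRange(hsv,np.array(lo),np.array(hi))
    z=np.zeros_like(m);u0,v0,u1,v1=roi;z[v0:v1,u0:u1]=m[v0:v1,u0:u1]
    n,l,s,_=cv2.connectedComponentsWithStats(z)
    return (l==1+np.argmax(s[1:,4])).astype(np.uint8)
E
python3 - <<'E'
from h import *;import pickle
d=pickle.load(open("f0.pkl","rb"));t,s=d["top"],d["side"]
np.set_printoptions(precision=4,suppress=True)
B=((105,120,60),(125,255,255));R=((0,150,90),(6,255,255))
for n,f,roi in(("top",t,(220,160,300,215)),("side",s,(225,195,310,300))):
    m=mask(f,*B,roi);c=max(cv2.findContours(m,0,2)[0],key=cv2.contourArea)
    r=cv2.minAreaRect(c);print(n,m.sum(),r,"\n",cv2.approxPolyDP(c,2,True)[:,0].tolist())
    if n=="top":print(onz(f,cv2.boxPoints(r),.1103), onz(f,[r[0]],.1103))
    else:
        for P in ([.7,.1,.1],):pass
for n,f,roi in(("top",t,(230,230,310,270)),("side",s,(320,230,350,310))):
    m=mask(f,*R,roi);v,u=np.nonzero(m);r=cv2.fitLine(np.c_[u,v].astype(np.float32),2,0,.01,.01).ravel()
    k=(np.c_[u,v]-r[2:])@r[:2];e=[r[2:]+r[:2]*x for x in(k.min(),k.max())]
    print(n,m.sum(),e,onz(f,e,.005))
# easel points from crop (top): clamp top corners, ledge
print("top ledge px->z.04",onz(t,[[145.5,255],[212,254.7],[145,267],[212.3,267]],.044))
print("clamp",onz(t,[[164,236],[174.7,235.5],[173.7,252],[163.3,252.5]],.195))
print(proj(s,[[.7,.1,.11]]))
E
```

```text
top 304 ((259.8131103515625, 184.44244384765625), (4.964384078979492, 60.5257682800293), 83.1572265625) 
 [[290, 182], [289, 179], [235, 185], [230, 186], [230, 190]]
[[ 0.6189  0.1495  0.1103]
 [ 0.6395 -0.0343  0.1103]
 [ 0.6243 -0.036   0.1103]
 [ 0.6037  0.1476  0.1103]] [[0.6216 0.0568 0.1103]]
side 264 ((254.89727783203125, 235.77398681640625), (4.79868745803833, 58.63762283325195), 20.556045532226562) 
 [[267, 209], [261, 214], [244, 263], [248, 261]]
top 119 [array([248.4618, 259.2462]), array([285.2302, 245.6211])] [[ 0.3961  0.099   0.005 ]
 [ 0.4385 -0.0191  0.005 ]]
side 143 [array([332.6979, 256.9137]), array([337.3124, 294.2088])] [[ 0.4365 -0.0171  0.005 ]
 [ 0.3962  0.0949  0.005 ]]
top ledge px->z.04 [[0.4116 0.4189 0.044 ]
 [0.4107 0.2105 0.044 ]
 [0.3743 0.4196 0.044 ]
 [0.3724 0.2092 0.044 ]]
clamp [[0.4618 0.3275 0.195 ]
 [0.4629 0.2968 0.195 ]
 [0.4159 0.299  0.195 ]
 [0.4147 0.3286 0.195 ]]
[[219.4111 237.4777]]
```

```bash
python3 - <<'E'
from h import *;import pickle
d=pickle.load(open("f0.pkl","rb"));t,s=d["top"],d["side"]
np.set_printoptions(precision=4,suppress=True)
print(proj(t,[[.6216,.0568,.1103]]),proj(s,[[.6216,.0568,.1103]]))
def W(f):
    p=f["pixels"].astype(float);return np.clip(p[...,2]-p[...,0]-25,0,None)
w=W(t);cs=np.arange(236,286)
L=[]
for c in cs:
    v=np.arange(176,195);q=w[176:195,c];L.append((c,(q*v).sum()/q.sum()))
L=np.array(L);pt=np.polyfit(L[:,0],L[:,1],1);print("top",pt,np.std(L[:,1]-np.polyval(pt,L[:,0])))
w=W(s);M=[]
for v in range(217,258):
    u0=round(256-(v-236)*.375);u=np.arange(u0-7,u0+8);q=w[v,u0-7:u0+8];M.append((v,(q*u).sum()/q.sum()))
M=np.array(M);ps=np.polyfit(M[:,0],M[:,1],1);print("side",ps,np.std(M[:,1]-np.polyval(ps,M[:,0])))
a=[[236,np.polyval(pt,236)],[286,np.polyval(pt,286)]];b=[[np.polyval(ps,217),217],[np.polyval(ps,258),258]]
print("z-plane top",onz(t,a,.1103),"side",onz(s,b,.1103))
o1,d1=ray(t,a);n1=np.cross(*d1);o2,d2=ray(s,b);n2=np.cross(*d2)
dr=np.cross(n1,n2);dr/=np.linalg.norm(dr)
for y in(-.035,.06,.15):
    print(np.linalg.solve(np.array([n1,n2,[0,1,0]]),[n1@o1,n2@o2,y]))
print("dir",dr)
# end profile along band in top
w=W(t)
for rng in(range(225,237),range(284,297)):
    print([(c,round(sum(w[round(np.polyval(pt,c))-2:round(np.polyval(pt,c))+3,c]))) for c in rng])
w=W(s)
for rng in(range(204,218),range(256,272)):
    print([(v,round(sum(w[v,round(np.polyval(ps,v))-3:round(np.polyval(ps,v))+4]))) for v in rng])
E
```

```text
[[259.797  184.4415]] [[255.4976 232.6709]]
top [ -0.1191 215.3922] 0.17502445277235804
side [ -0.3772 343.8058] 0.05989164874112359
z-plane top [[ 0.6135  0.1295  0.1103]
 [ 0.6305 -0.0233  0.1103]] side [[ 0.6267 -0.0002  0.1103]
 [ 0.6109  0.1394  0.1103]]
[ 0.633  -0.035   0.1027]
[0.6226 0.06   0.1016]
[0.6128 0.15   0.1005]
dir [-0.1086  0.994  -0.0119]
[(225, 0), (226, 0), (227, 0), (228, 0), (229, 145), (230, 544), (231, 512), (232, 420), (233, 436), (234, 478), (235, 452), (236, 502)]
[(284, 480), (285, 456), (286, 521), (287, 421), (288, 494), (289, 519), (290, 237), (291, 0), (292, 0), (293, 0), (294, 0), (295, 0), (296, 0)]
[(204, 0), (205, 0), (206, 0), (207, 0), (208, 128), (209, 360), (210, 463), (211, 455), (212, 459), (213, 494), (214, 519), (215, 498), (216, 474), (217, 442)]
[(256, 490), (257, 498), (258, 523), (259, 558), (260, 529), (261, 516), (262, 416), (263, 234), (264, 90), (265, 44), (266, 34), (267, 24), (268, 11), (269, 0), (270, 0), (271, 0)]
```

Emit:
drive_tool(steps="0 0 0 0 0 -0.935 -0.1;0 0 0 0 0 -0.935 -0.1;0 0 0 0 0 -0.935 -0.1;0 0 0 0 0 -0.935 -0.1;0 0 0 0 0 -0.935 -0.1;0 0 0 0 0 -0.935 -0.1;0 0 0 0 0 -0.935 -0.1;0 0 0 0 0 -0.935 -0.1;0 0 0 0 0 -0.935 -0.1;0 0 0 0 0 -0.935 -0.1;0 0 0 0 0 -0.935 -0.1;0 0 0 0 0 0 -0.1")

```text
clock: 1.3
tcp_pos: [0.2555, -0.6515, 0.2136]
orientation: [0.574, 0.819, 0.0, -0.0]
force: [0.6, 0.1, 0.4]
width: 0.0412
gripper_force: 0.0
```

Emit:
drive_tool(steps="0.55 0.385 0.15 0 0 0 -0.1;0.55 0.385 0.15 0 0 0 -0.1;0.55 0.385 0.15 0 0 0 -0.1;0.55 0.385 0.15 0 0 0 -0.1;0.55 0.385 0.15 0 0 0 -0.1;0.55 0.385 0.15 0 0 0 -0.1;0.55 0.385 0.15 0 0 0 -0.1;0.55 0.385 0.15 0 0 0 -0.1;0.55 0.385 0.15 0 0 0 -0.1;0.55 0.385 0.15 0 0 0 -0.1;0.55 0.385 0.15 0 0 0 -0.1;0.55 0.385 0.15 0 0 0 -0.1;0.55 0.385 0.15 0 0 0 -0.1;0.55 0.385 0.15 0 0 0 -0.1;0.55 0.385 0.15 0 0 0 -0.1;0.55 0.385 0.15 0 0 0 -0.1;0.55 0.385 0.15 0 0 0 -0.1;0.55 0.385 0.15 0 0 0 -0.1;0.55 0.385 0.15 0 0 0 -0.1;0 0 0 0 0 0 -0.1")

```text
clock: 3.3
tcp_pos: [0.4228, -0.0336, 0.0708]
orientation: [0.576, 0.818, -0.0, -0.0]
force: [0.5, -0.0, 0.0]
width: 0.0414
gripper_force: 0.0
```

Emit:
drive_tool(steps="0.235 0.195 0 0 0 0 -0.1;0.235 0.19 0.2 0 0 0 -0.1;0 0 0.3 0 0 0 -0.1;0 0 0.3 0 0 0 -0.1;0 0 0.3 0 0 0 -0.1;0 0 0.2 0 0 0 -0.1;0 0 0 0 0 0 -0.1")

```text
clock: 4.0
tcp_pos: [0.432, -0.0079, 0.0056]
orientation: [0.576, 0.818, -0.0, -0.001]
force: [-0.6, -0.1, 0.5]
width: 0.041
gripper_force: 0.0
```

```bash
cat > go.py <<'E'
import sys,numpy as np
from bench import r
from scipy.spatial.transform import Rotation as R
o=r.get_obs();Rt=R.from_quat(o["orientation"]).as_matrix();np.set_printoptions(precision=3,suppress=True)
print("tcp",o["tcp_pos"],"\nR",Rt.tolist() if 0 else "", "xyaw",np.degrees(np.arctan2(Rt[1,0],Rt[0,0])).round(2),"z",Rt[:,2],"q",o["qpos"])
a=list(map(float,sys.argv[1:]))
if a: print("units",Rt.T@(np.array(a[:3])-o["tcp_pos"])/.05)
E
python3 - <<'E'
from bench import r
import cv2
f=r.grab_frame("top")
cv2.imwrite("pics/t1.png",cv2.resize(f["pixels"][210:290,230:330,::-1],None,fx=5,fy=5))
f=r.grab_frame("side")
cv2.imwrite("pics/s1.png",cv2.resize(f["pixels"][200:320,270:390,::-1],None,fx=5,fy=5))
E
python3 go.py
```

```text
tcp [ 0.433 -0.008  0.007] 
R  xyaw 109.73 z [-0.  0. -1.] q [-0.072  0.364  2.308 -0.     0.469 -0.416]
```

View pics/s1.png

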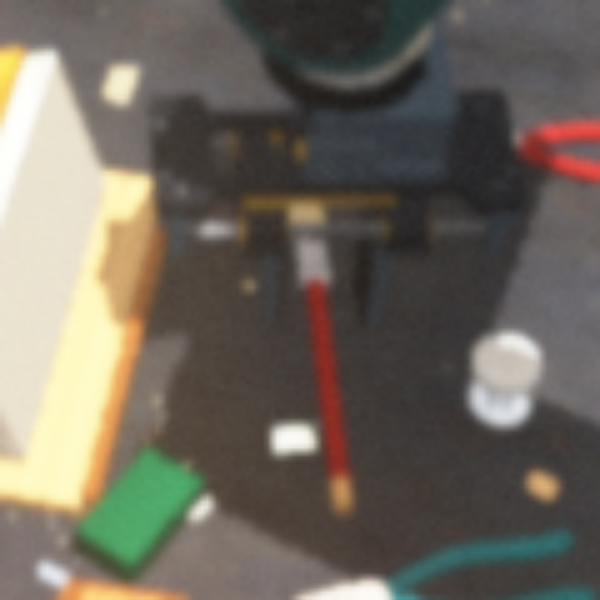

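Emit:
drive_tool(steps="0.05 0 0.06 0 0 0 -0.1;0 0 0 0 0 0 -0.5;0 0 0 0 0 0 -0.65;0 0 0 0 0 0 -0.8;0 0 0 0 0 0 -1;0 0 0 0 0 0 -1;0 0 0 0 0 0 -1;0 0 0 0 0 0 -1")

```text
clock: 4.9
tcp_pos: [0.432, -0.0052, 0.0035]
orientation: [0.575, 0.818, 0.0, 0.0]
force: [-0.1, 0.1, 4.7]
width: 0.0089
gripper_force: 30.0
```

```bash
python3 go.py
```

```text
tcp [ 0.432 -0.005  0.004] 
R  xyaw 109.81 z [ 0.  0. -1.] q [-0.066  0.371  2.309  0.     0.461 -0.412]
```

Emit:
drive_tool(steps="0 0 -0.2 0 0 0 -1;0 0 -0.4 0 0 0 -1;0 0 -0.5 0 0 0 -1;0 0 -0.5 0 0 0.4 -1;0 0 -0.5 0 0 0.4 -1;0 0 -0.5 0 0 0.4 -1;0 0 -0.3 0 0 0.36 -1;-0.4 0 0 0 0 0 -1;-0.6 0.1 0 0 0 0 -1;-0.6 0.3 0 0 0 0 -1;-0.6 0.4 0 0 0 0 -1;-0.6 0.5 0 0 0 0 -1;-0.6 0.5 0 0 0 0 -1;-0.5 0.5 0 0 0 0 -1;-0.3 0.5 0 0 0 0 -1;-0.09 0.5 0 0 0 0 -1;0 0.3 0 0 0 0 -1;0 0 0 0 0 0 -1;0 0 0 0 0 0 -1")

```text
clock: 6.8
tcp_pos: [0.6339, -0.1976, 0.1484]
orientation: [0.666, 0.746, -0.0, -0.0]
force: [0.4, -0.1, -0.8]
width: 0.0089
gripper_force: 30.0
```

```bash
python3 go.py .637 -.198 .064;  python3 - <<'E'
from h import *;from bench import r;import pickle
d={n:r.grab_frame(n) for n in("top","side")};pickle.dump(d,open("f1.pkl","wb"))
t=d["top"];cv2.imwrite("pics/t2.png",cv2.resize(t["pixels"][150:230,240:380,::-1],None,fx=5,fy=5))
s=d["side"];cv2.imwrite("pics/s2.png",cv2.resize(s["pixels"][150:270,230:370,::-1],None,fx=5,fy=5))
E
```

```text
tcp [ 0.634 -0.198  0.148] 
R  xyaw 96.44 z [-0.001  0.    -1.   ] q [-0.337  0.403  1.838 -0.     0.901 -0.45 ]
units [-0.015  0.062  1.687]
```

View pics/t2.png

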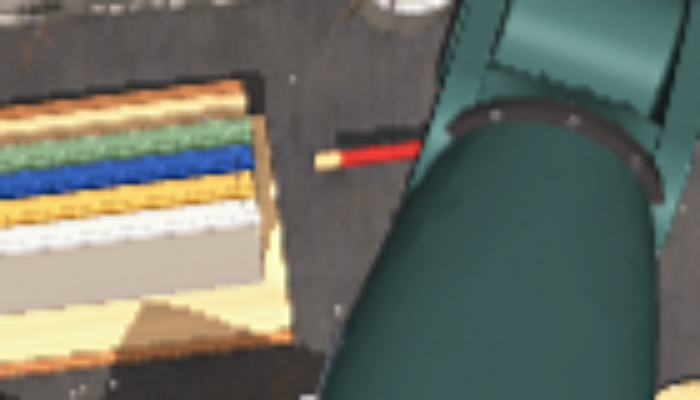

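```bash
python3 - <<'E'
from h import *;import pickle
np.set_printoptions(precision=4,suppress=True)
d=pickle.load(open("f1.pkl","rb"));t,s=d["top"],d["side"]
R=((0,120,60),(8,255,255))
out={}
for f,roi,n in((t,(300,170,335,190),"t"),(s,(255,170,340,230),"s")):
    m=mask(f,*R,roi);v,u=np.nonzero(m);l=cv2.fitLine(np.c_[u,v].astype(np.float32),2,0,.01,.01).ravel()
    k=(np.c_[u,v]-l[2:])@l[:2];e=np.array([l[2:]+l[:2]*x for x in(k.min()-.5,k.max()+.5)])
    print(n,m.sum(),e,onz(f,e,.150)); out[n]=e
tcp=np.array([.634,-.1977,.1505]);dr=np.array([-.112,.9938,0])
e=tcp+dr*.126;print("tip expect",e,proj(t,e),proj(s,e))
# triangulated line direction
o1,d1=ray(t,out["t"]);n1=np.cross(*d1);o2,d2=ray(s,out["s"]);n2=np.cross(*d2)
for y in(-.09,-.12):print(np.linalg.solve(np.array([n1,n2,[0,1,0]]),[n1@o1,n2@o2,y]))
E
```

```text
t 57 [[307.2852 181.5262]
 [324.655  179.0539]] [[ 0.6229 -0.0867  0.15  ]
 [ 0.6299 -0.1386  0.15  ]]
s 211 [[254.4509 178.0607]
 [271.5604 177.8477]] [[ 0.6845 -0.0972  0.15  ]
 [ 0.6408 -0.1126  0.15  ]]
tip expect [ 0.6199 -0.0725  0.1505] [[302.5241 182.555 ]] [[273.6558 188.4175]]
[ 0.6199 -0.09    0.1729]
[ 0.6277 -0.12    0.1479]
```

View pics/s2.png

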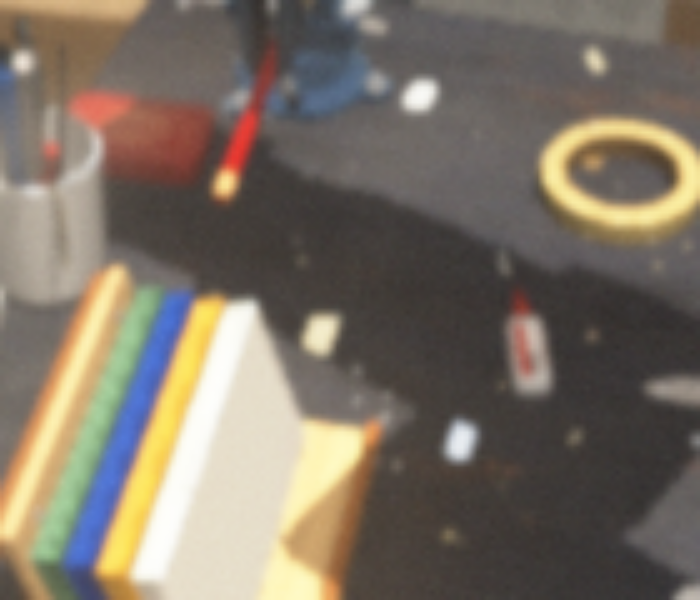

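Emit:
drive_tool(steps="0 0.06 0.3 0 0 0 -1;0 0 0.4 0 0 0 -1;0 0 0.4 0 0 0 -1;0 0 0.35 0 0 0 -1;0 0 0.23 0 0 0 -1;0 0 0 0 0 0 -1;0 0 0 0 0 0 -1")

```text
clock: 7.6
tcp_pos: [0.6379, -0.198, 0.0646]
orientation: [0.667, 0.745, 0.0, 0.0]
force: [-1.2, 0.7, 0.6]
width: 0.0091
gripper_force: 30.0
```

```bash
python3 go.py .637 -.198 .064;  python3 - <<'E'
from h import *;from bench import r;import pickle
d={n:r.grab_frame(n) for n in("top","side")};pickle.dump(d,open("f2.pkl","wb"))
t=d["top"];np.set_printoptions(precision=4,suppress=True)
m=mask(t,(0,120,60),(8,255,255),(296,172,335,195));v,u=np.nonzero(m);l=cv2.fitLine(np.c_[u,v].astype(np.float32),2,0,.01,.01).ravel()
k=(np.c_[u,v]-l[2:])@l[:2];e=np.array([l[2:]+l[:2]*x for x in(k.min()-.5,k.max()+.5)]);print(m.sum(),e,onz(t,e,.067))
s=d["side"];cv2.imwrite("pics/c.png",np.vstack([cv2.resize(t["pixels"][165:215,250:350,::-1],None,fx=6,fy=6),cv2.resize(s["pixels"][180:230,230:330,::-1],None,fx=6,fy=6)]))
E
```

```text
tcp [ 0.638 -0.198  0.065] 
R  xyaw 96.4 z [ 0.  0. -1.] q [-0.336  0.524  1.845  0.     0.772 -0.448]
units [ 0.001 -0.018  0.011]
50 [[306.4103 184.3144]
 [321.6796 182.4044]] [[ 0.6274 -0.0873  0.067 ]
 [ 0.633  -0.1353  0.067 ]]
```

View pics/c.png

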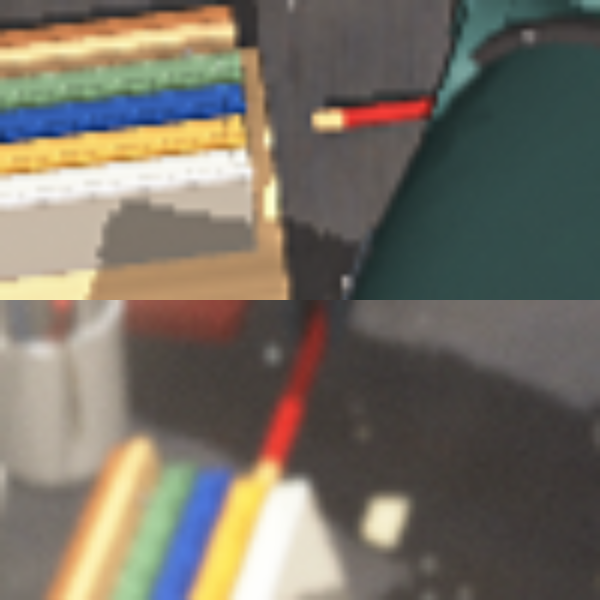

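Emit:
drive_tool(steps="0.1 -0.02 0 0 0 0 -1;0.2 0 0 0 0 0 -1;0.2 0 0 0 0 0 -1;0.1 0 0 0 0 0 -1;0.06 0 0 0 0 0 -1;0.06 0 0 0 0 0 -1;0.08 0 0 0 0 0 -1;0.1 0 0 0 0 0 -1;0.1 0 0 0 0 0 -1;0.1 0 0 0 0 0 -1")

```text
clock: 8.7
tcp_pos: [0.6306, -0.143, 0.0645]
orientation: [0.667, 0.745, 0.0, 0.0]
force: [0.4, -1.2, -1.1]
width: 0.0091
gripper_force: 30.0
```

```bash
cat > ends.py <<'E'
from h import *;from bench import r;import sys
t=r.grab_frame("top");np.set_printoptions(precision=4,suppress=True)
C={"blue":((105,120,60),(125,255,255)),"green":((40,40,60),(85,160,255)),"ochre":((17,130,120),(28,255,255))}
for n,c in C.items():
    m=mask(t,*c,(170,160,300,215));q=cv2.boxPoints(cv2.minAreaRect(max(cv2.findContours(m,0,2)[0],key=cv2.contourArea)))
    u=np.nonzero(m)[1];v=np.nonzero(m)[0]
    print(n,u.min(),u.max(),"left",onz(t,[[u.min()-.5,v[u<u.min()+4].mean()]],.1103)[0],"right",onz(t,[[u.max()+.5,v[u>u.max()-4].mean()]],.1103)[0])
o=r.get_obs();print(o["tcp_pos"],o["force"],o["width"],o["clock"])
if len(sys.argv)>1:
    s=r.grab_frame("side");a,b=[list(map(int,x.split(","))) for x in sys.argv[2:4]]
    I=[cv2.resize(f["pixels"][y0:y1,x0:x1,::-1],(w,300)) for f,(x0,y0,x1,y1),w in((t,a,600),(s,b,600))]
    cv2.imwrite(sys.argv[1],np.vstack(I))
E
python3 ends.py
```

```text
blue 223 284 left [0.5985 0.1707 0.1103] right [ 0.6283 -0.0187  0.1103]
green 229 290 left [0.6277 0.1525 0.1103] right [ 0.6381 -0.0372  0.1103]
ochre 229 290 left [0.5934 0.1523 0.1103] right [ 0.614  -0.0369  0.1103]
[ 0.6304 -0.1424  0.0644] [ 0.6273  0.0277 -0.3537] 0.008995515904111365 8.75
```

Emit:
drive_tool(steps="0.08 0 0 0 0 0 -1;0.1 0 0 0 0 0 -1;0.1 0 0 0 0 0 -1;0.1 0 0 0 0 0 -1;0.1 0 0 0 0 0 -1;0.1 0 0 0 0 0 -1;0.1 0 0 0 0 0 -1;0.1 0 0 0 0 0 -1;0.1 0 0 0 0 0 -1;0.1 0 0 0 0 0 -1;0.1 0 0 0 0 0 -1;0.05 0 0 0 0 0 -1;0 0 0 0 0 0 -1")

```text
clock: 10.05
tcp_pos: [0.6242, -0.0868, 0.0644]
orientation: [0.666, 0.746, -0.0, -0.0]
force: [-0.4, -0.1, -0.6]
width: 0.009
gripper_force: 30.0
```

```bash
python3 ends.py
```

```text
blue 204 265 left [0.5962 0.2286 0.1103] right [0.6225 0.0394 0.1103]
green 229 284 left [0.6277 0.1525 0.1103] right [ 0.638  -0.0188  0.1103]
ochre 229 282 left [0.5934 0.1523 0.1103] right [ 0.6118 -0.0125  0.1103]
[ 0.6242 -0.087   0.0644] [-0.3659 -0.1011 -0.7483] 0.009058592826716585 10.1
```

Emit:
drive_tool(steps="-0.1 0 0 0 0 0 -1;-0.25 0 0 0 0 0 -1;-0.4 0 0 0 0 0 -1;-0.5 0 0 0 0 0 -1;-0.5 0 0 0 0 0 -1;-0.4 0 -0.1 0 0 0 -1;-0.1 0 -0.4 0 0 0 -1;0 0 -0.5 0 0 0 -1;0 -0.1 -0.5 0 0 0 -1;0 -0.4 -0.2 0 0 0 -1;0.1 -0.5 0 0 0 0 -1;0.3 -0.5 0 0 0 0 -1;0.5 -0.5 0 0 0 0 -1;0.6 -0.5 0 0 0 0 -1;0.6 -0.5 0 0 0 0 -1;0.6 -0.4 0 0 0 0 -1;0.6 -0.2 0 0 0 0 -1;0.5 0 0 0 0 0 -1;0.3 0 0 0 0 0 -1;0 0 0 0 0 0 -1")

```text
clock: 12.1
tcp_pos: [0.4353, -0.0149, 0.1499]
orientation: [0.666, 0.746, 0.0, 0.0]
force: [-0.4, -1.3, -0.3]
width: 0.009
gripper_force: 30.0
```

Emit:
drive_tool(steps="0 0 0 0 0 -0.5 -1;0 0 0 0 0 -0.6 -1;0 0 0 0 0 -0.46 -1;0 0 0 0 0 0 -1")

```text
clock: 12.5
tcp_pos: [0.4356, -0.0165, 0.1497]
orientation: [0.575, 0.818, 0.0, 0.0]
force: [0.3, -0.1, -0.6]
width: 0.0096
gripper_force: 30.0
```

```bash
python3 go.py .433 -.005 .005
```

```text
tcp [ 0.436 -0.016  0.15 ] 
R  xyaw 109.83 z [ 0. -0. -1.] q [-0.091  0.054  2.285 -0.     0.802 -0.437]
units [0.234 0.029 2.894]
```

Emit:
drive_tool(steps="0.12 0.015 0.3 0 0 0 -1;0.11 0.015 0.5 0 0 0 -1;0 0 0.6 0 0 0 -1;0 0 0.6 0 0 0 -1;0 0 0.5 0 0 0 -1;0 0 0.25 0 0 0 -1;0 0 0.1 0 0 0 -1;0 0 0.05 0 0 0 -1;0 0 0.02 0 0 0 -1;0 0 0 0 0 0 -1")

```text
clock: 13.5
tcp_pos: [0.4332, -0.0041, 0.0041]
orientation: [0.575, 0.818, 0.0, 0.001]
force: [-0.1, 0.4, -0.9]
width: 0.009
gripper_force: 30.0
```

Emit:
drive_tool(steps="0 0 0 0 0 0 -0.75;0 0 0 0 0 0 -0.5;0 0 0 0 0 0 -0.3;0 0 0 0 0 0 -0.1;0 0 -0.1 0 0 0 -0.1;0 0 -0.4 0 0 0 -0.1;0 0 -0.7 0 0 0 -0.1;0 0 -0.9 0 0 0 -0.1;0 0 -0.9 0 0 0 -0.1;0 0 -0.6 0 0 0 -0.1;0 0 -0.3 0 0 0 -0.1;0 0 0 0 0 0 -0.1")

```text
clock: 14.7
tcp_pos: [0.4337, -0.0041, 0.2008]
orientation: [0.575, 0.818, 0.001, 0.002]
force: [-0.0, -0.1, -1.3]
width: 0.041
gripper_force: 0.0
```

```bash
python3 go.py; python3 ends.py
```

```text
tcp [ 0.434 -0.004  0.201] 
R  xyaw 109.81 z [ 0.004 -0.    -1.   ] q [-0.063 -0.042  2.264  0.     0.915 -0.409]
blue 204 265 left [0.5962 0.2286 0.1103] right [0.6225 0.0394 0.1103]
green 229 290 left [0.6277 0.1525 0.1103] right [ 0.6381 -0.0372  0.1103]
ochre 229 290 left [0.5937 0.1523 0.1103] right [ 0.614  -0.0369  0.1103]
[ 0.4329 -0.004   0.1991] [ 0.2939  0.5356 -0.2262] 0.04101678793605958 14.75
```

Emit:
drive_tool(steps="0 0 0 0 0 0.5 -0.1;0 0 0 0 0 0.6 -0.1;0 0 0 0 0 0.46 -0.1;0 0 0 0.5 0 0 -0.1;0 0 0 0.7 0 0 -0.1;0 0 0 0.66 0 0 -0.1;0 0 0 0 0 0 -0.1")

```text
clock: 15.45
tcp_pos: [0.4329, -0.0039, 0.1966]
orientation: [0.66, 0.738, -0.105, -0.094]
force: [-0.4, 1.2, -0.7]
width: 0.0414
gripper_force: 0.0
```

```bash
python3 go.py .634 .2042 .211
```

```text
tcp [ 0.433 -0.004  0.197] 
R  xyaw 96.42 z [-0.278 -0.031 -0.96 ] q [-0.037  0.114  2.134 -0.045  1.175 -0.126]
units [ 3.687  4.204 -1.523]
```

Emit:
drive_tool(steps="0.1 0.1 -0.3 0 0 0 -0.1;0.2 0.25 -0.4 0 0 0 -0.1;0.3 0.4 -0.4 0 0 0 -0.1;0.4 0.45 -0.3 0 0 0 -0.1;0.45 0.5 -0.12 0 0 0 -0.1;0.45 0.5 0 0 0 0 -0.1;0.45 0.5 0 0 0 0 -0.1;0.45 0.5 0 0 0 0 -0.1;0.4 0.45 0 0 0 0 -0.1;0.3 0.35 0 0 0 0 -0.1;0.15 0.2 0 0 0 0 -0.1;0.04 0 0 0 0 0 -0.1;0 0 0 0 0 0 -0.1;0 0 0 0 0 0 -0.1")

```text
clock: 16.85
tcp_pos: [0.633, 0.2035, 0.2142]
orientation: [0.66, 0.738, -0.103, -0.093]
force: [-1.1, 0.8, -0.4]
width: 0.041
gripper_force: 0.0
```

```bash
python3 go.py .5926 .1996 .067; python3 - <<'E'
# refine blue line from side camera top band, protruding part incl.
from h import *;from bench import r
s=r.grab_frame("side");m=mask(s,(105,120,80),(125,255,255),(200,195,310,330));np.set_printoptions(precision=4,suppress=True)
c=max(cv2.findContours(m,0,2)[0],key=cv2.contourArea);print(cv2.approxPolyDP(c,2,True)[:,0].tolist())
q=np.array([m[v].nonzero()[0].mean() if m[v].any() else np.nan for v in range(225,290)]);print(q[::4])
E
```

```text
tcp [0.633 0.204 0.214] 
R  xyaw 96.38 z [-0.273 -0.03  -0.961] q [0.26  0.447 1.657 0.042 1.314 0.132]
units [0.011 0.029 3.053]
[[259, 230], [254, 232], [234, 285], [236, 295], [248, 314], [253, 312], [259, 290], [247, 268], [248, 258]]
[  nan   nan 256.  254.5 253.  251.5 250.  248.  247.  245.5 244.5 244.
 245.  245.  245.5 245.5 246.5]
```

Emit:
drive_tool(steps="0.01 0.03 0.2 0 0 0 -0.1;0 0 0.4 0 0 0 -0.1;0 0 0.5 0 0 0 -0.1;0 0 0.5 0 0 0 -0.1;0 0 0.45 0 0 0 -0.1;0 0 0.4 0 0 0 -0.1;0 0 0.3 0 0 0 -0.1;0 0 0.2 0 0 0 -0.1;0 0 0.1 0 0 0 -0.1;0 0 0 0 0 0 -0.25;0 0 0 0 0 0 -0.4;0 0 0 0 0 0 -0.4")

```text
clock: 18.1
tcp_pos: [0.5937, 0.2003, 0.0674]
orientation: [0.66, 0.738, -0.103, -0.092]
force: [0.2, -0.0, 0.3]
width: 0.0277
gripper_force: 0.0
```

```bash
python3 go.py .5926 .1996 .067; python3 ends.py pics/g.png 190,160,310,220 210,180,310,330
```

```text
tcp [0.594 0.2   0.067] 
R  xyaw 96.4 z [-0.273 -0.03  -0.962] q [0.27  0.574 1.779 0.05  1.064 0.128]
units [-0.011 -0.021  0.014]
blue 228 265 left [0.6117 0.1555 0.1103] right [0.6225 0.0394 0.1103]
green 229 290 left [0.6277 0.1525 0.1103] right [ 0.6381 -0.0372  0.1103]
ochre 231 290 left [0.5964 0.1462 0.1103] right [ 0.6144 -0.0369  0.1103]
[0.5937 0.2003 0.0673] [-0.2538  0.5407 -0.2583] 0.027254921404291685 18.15
```

View pics/g.png

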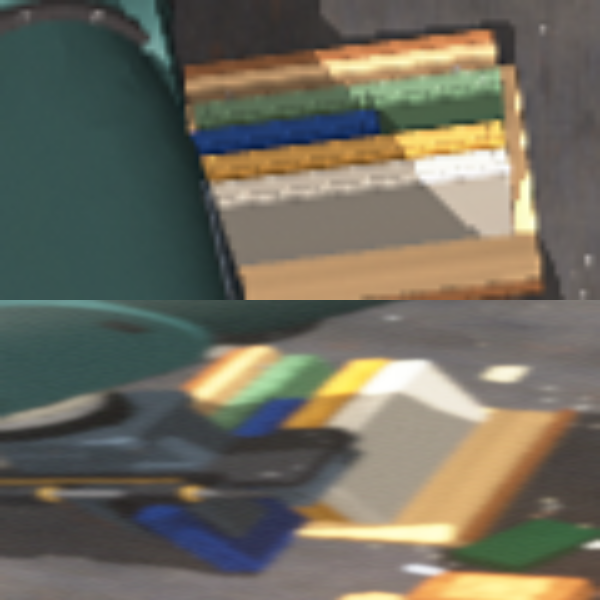

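Emit:
drive_tool(steps="0 0 0 0 0 0 -0.45;0 0 0 0 0 0 -0.5;0 0 0 0 0 0 -0.53;0 0 0 0 0 0 -0.53")

```text
clock: 18.6
tcp_pos: [0.5931, 0.2002, 0.0667]
orientation: [0.66, 0.738, -0.104, -0.093]
force: [-0.6, 0.4, 0.2]
width: 0.0214
gripper_force: 0.0
```

Emit:
drive_tool(steps="0 0 0 0 0 0 -0.56;0 0 0 0 0 0 -0.58;0 0 0 0 0 0 -0.58")

```text
clock: 18.9
tcp_pos: [0.593, 0.2001, 0.0666]
orientation: [0.66, 0.738, -0.104, -0.093]
force: [-1.3, -0.1, 0.7]
width: 0.019
gripper_force: 0.1
```

Emit:
drive_tool(steps="0 0 0 0 0 0 -0.6;0 0 0 0 0 0 -0.62;0 0 0 0 0 0 -0.62")

```text
clock: 19.2
tcp_pos: [0.5927, 0.2002, 0.0667]
orientation: [0.66, 0.738, -0.104, -0.093]
force: [-4.2, 1.4, 2.9]
width: 0.0173
gripper_force: 2.3
```

Emit:
drive_tool(steps="0 -0.016 0 0 0 0 -0.62;0 -0.01 0 0 0 0 -0.64;0 0 0 0 0 0 -0.65")

```text
clock: 19.5
tcp_pos: [0.5919, 0.1999, 0.067]
orientation: [0.66, 0.738, -0.104, -0.093]
force: [-1.9, 0.2, 1.8]
width: 0.0157
gripper_force: 5.8
```

Emit:
drive_tool(steps="0 0 0 0 0 0 -0.67;0 0 0 0 0 0 -0.7;0 0 0 0 0 0 -0.75;0 0 0 0 0 0 -1;0 0 0 0 0 0 -1")

```text
clock: 20.0
tcp_pos: [0.5919, 0.2, 0.067]
orientation: [0.66, 0.738, -0.104, -0.093]
force: [-0.4, -1.4, 1.7]
width: 0.016
gripper_force: 30.0
```

```bash
python3 go.py; python3 ends.py
```

```text
tcp [0.592 0.2   0.067] 
R  xyaw 96.4 z [-0.274 -0.031 -0.961] q [0.27  0.573 1.782 0.05  1.063 0.128]
blue 228 265 left [0.6113 0.1555 0.1103] right [0.6225 0.0394 0.1103]
green 229 290 left [0.6277 0.1525 0.1103] right [ 0.638  -0.0372  0.1103]
ochre 231 290 left [0.5968 0.1462 0.1103] right [ 0.6136 -0.0369  0.1103]
[0.5919 0.2    0.067 ] [-0.0371 -0.7292  1.5822] 0.015696877803307276 20.05
```

Emit:
drive_tool(steps="0.04 0 0 0 0 0 -1;0.08 0 0 0 0 0 -1;0.1 0 0 0 0 0 -1;0.1 0 0 0 0 0 -1;0.1 0 0 0 0 0 -1;0.1 0 0 0 0 0 -1;0.1 0 0 0 0 0 -1;0.1 0 0 0 0 0 -1;0.1 0 0 0 0 0 -1;0.1 0 0 0 0 0 -1;0.1 0 0 0 0 0 -1")

```text
clock: 21.15
tcp_pos: [0.5861, 0.2511, 0.067]
orientation: [0.66, 0.738, -0.104, -0.093]
force: [0.1, -0.1, 0.5]
width: 0.016
gripper_force: 30.0
```

```bash
python3 ends.py
```

```text
blue 211 248 left [0.603  0.2073 0.1103] right [0.6171 0.0913 0.1103]
green 229 290 left [0.6277 0.1525 0.1103] right [ 0.638  -0.0372  0.1103]
ochre 229 290 left [0.5941 0.1523 0.1103] right [ 0.614  -0.0369  0.1103]
[0.586  0.2517 0.067 ] [-0.7353  1.0902  0.4313] 0.01602259591234509 21.2
```

Emit:
drive_tool(steps="0.06 0 0 0 0 0 -1;0.1 0 0 0 0 0 -1;0.1 0 0 0 0 0 -1;0.1 0 0 0 0 0 -1;0.1 0 0 0 0 0 -1;0.1 0 0 0 0 0 -1;0.1 0 0 0 0 0 -1;0.1 0 0 0 0 0 -1;0.1 0 0 0 0 0 -1;0.1 0 0 0 0 0 -1;0.08 0 0 0 0 0 -1;0.08 0 0 0 0 0 -1;0.08 0 0 0 0 0 -1;0.1 0 0 0 0 0 -1;0.1 0 0 0 0 0 -1;0.1 0 0 0 0 0 -1;0.15 0 0 0 0 0 -1;0.15 0 0 0 0 0 -1;0.1 0 0 0 0 0 -1;0 0 0 0 0 0 -1")

```text
clock: 23.2
tcp_pos: [0.5754, 0.3458, 0.067]
orientation: [0.66, 0.738, -0.104, -0.093]
force: [0.5, -0.2, -2.7]
width: 0.0158
gripper_force: 30.0
```

```bash
python3 ends.py; python3 go.py
```

```text
blue 179 221 left [0.5941 0.3049 0.1103] right [0.5759 0.1736 0.1103]
green 229 289 left [0.6277 0.1525 0.1103] right [ 0.646  -0.0342  0.1103]
ochre 229 290 left [0.6087 0.1524 0.1103] right [ 0.6281 -0.0371  0.1103]
[0.5755 0.3454 0.067 ] [-0.0482  0.111  -1.4131] 0.015798856492630322 23.25
tcp [0.575 0.345 0.067] 
R  xyaw 96.43 z [-0.274 -0.031 -0.961] q [0.467 0.625 1.689 0.108 1.092 0.293]
```

Emit:
drive_tool(steps="0.05 0 -0.2 0 0 0 -1;0 0 -0.4 0 0 0 -1;0 0 -0.6 0 0 0 -1;0 0 -0.7 0 0 0 -1;0 0 -0.7 0 0 0 -1;0 0 -0.7 0 0 0 -1;0 0 -0.6 0 0 0 -1;0 0 -0.4 0 0 0 -1;0 0 -0.2 0 0 0 -1;0 0 0 0 0 0 -1")

```text
clock: 24.25
tcp_pos: [0.6375, 0.3545, 0.2848]
orientation: [0.66, 0.738, -0.103, -0.092]
force: [0.6, 0.2, -1.4]
width: 0.0157
gripper_force: 30.0
```

```bash
python3 go.py; python3 - <<'E'
from h import *;import pickle
np.set_printoptions(precision=4,suppress=True)
d=pickle.load(open("f0.pkl","rb"));t,s=d["top"],d["side"]
g=cv2.cvtColor(t["pixels"],cv2.COLOR_RGB2GRAY).astype(float)
for c in (150,200):print(c,g[248:274,c].astype(int))
def edge(rows,cols,sgn,z):
    P=[]
    for c in cols:
        dd=sgn*np.diff(g[rows[0]:rows[1],c]);dd=np.clip(dd,15,None)-15
        if dd.sum()>0:P.append((c,rows[0]+.5+(dd*np.arange(len(dd))).sum()/dd.sum()))
    P=np.array(P);p=np.polyfit(P[:,0],P[:,1],1);k=abs(P[:,1]-np.polyval(p,P[:,0]))<.6;p=np.polyfit(P[k,0],P[k,1],1)
    w=onz(t,[[148,np.polyval(p,148)],[210,np.polyval(p,210)]],z);print(p,w,"yaw",np.degrees(np.arctan2(-(w[0]-w[1])[0],(w[0]-w[1])[1])))
edge((251,258),list(range(150,160))+list(range(186,209)),1,.04)
edge((262,268),range(150,209),-1,.0565)
for rr in(258,260,262):
    h=g[rr].astype(int);print(rr,h[141:150],h[207:217],onz(t,[[145,rr],[212,rr]],.045)[:,1])
for rr in(240,246):print(rr,t["pixels"][rr,158:180].tolist())
E
```

```text
tcp [0.638 0.355 0.285] 
R  xyaw 96.38 z [-0.272 -0.03  -0.962] q [0.443 0.477 1.477 0.09  1.451 0.308]
150 [ 91  90  93  96  74  60  70 209 228 222 216 215 218 222 221 221 225 182
 144 114  88  85  89  90  97 101]
200 [ 73  76  78  77  49  29 135 217 228 225 222 224 225 227 227 228 158 125
 147 102  65  70  75  79  83  84]
[ -0.0115 256.2288] [[0.4131 0.4121 0.04  ]
 [0.4136 0.2173 0.04  ]] yaw 0.14460285815023632
[  0.0025 264.1114] [[0.382  0.4072 0.0565]
 [0.3798 0.2147 0.0565]] yaw -0.6477538646064196
258 [ 88  89  89  82 112 210 215 213 216] [221 221 221 223 232 112  38  41  87  88] [0.42   0.2103]
260 [ 87  90  91  85 180 218 219 218 218] [226 226 226 227 236 109  37  45  86  87] [0.4198 0.2102]
262 [ 92  92  92  88 219 224 221 220 220] [224 224 224 226 232 105  35  45  46  80] [0.4197 0.2102]
240 [[250, 227, 158], [255, 241, 171], [178, 142, 95], [61, 50, 43], [190, 145, 102], [157, 115, 77], [215, 140, 90], [243, 190, 124], [246, 198, 130], [240, 187, 124], [229, 171, 114], [235, 180, 119], [243, 191, 127], [247, 200, 132], [250, 204, 134], [232, 156, 100], [134, 84, 51], [66, 50, 42], [53, 52, 51], [53, 50, 50], [53, 51, 50], [51, 50, 51]]
246 [[249, 228, 159], [250, 233, 165], [209, 167, 121], [246, 223, 155], [251, 231, 163], [229, 176, 118], [241, 189, 123], [248, 208, 138], [246, 197, 132], [244, 191, 127], [245, 196, 129], [247, 203, 133], [248, 213, 140], [249, 212, 140], [241, 183, 121], [217, 141, 89], [98, 63, 40], [131, 99, 68], [150, 113, 77], [156, 117, 79], [95, 72, 51], [117, 97, 56]]
```

```bash
cat > goal.py <<'E'
import sys,numpy as np
from bench import r
from scipy.spatial.transform import Rotation as R
a=list(map(float,sys.argv[1:]));yaw,lean=np.radians(a[3:5])
o=r.get_obs();Rn=R.from_quat(o["orientation"])
xr=np.array([np.cos(yaw),np.sin(yaw),0]);y=np.array([-np.sin(yaw),np.cos(yaw),0]);k=np.array([0,0,1])
X=y;Z=-(np.sin(lean)*xr+np.cos(lean)*k);G=R.from_matrix(np.c_[X,np.cross(Z,X),Z])
np.set_printoptions(precision=3,suppress=True)
print("tcp",o["tcp_pos"],"rot units",(Rn.inv()*G).as_rotvec()/.15,"shift in goal frame",G.inv().apply(np.array(a[:3])-o["tcp_pos"])/.05,"f",o["force"],o["width"],o["clock"])
E
python3 goal.py .3675 .3835 .285 0 14
```

```text
tcp [0.638 0.355 0.285] rot units [-0.218  0.187  0.719] shift in goal frame [ 0.579 -5.241  1.302] f [ 0.616  0.193 -1.397] 0.01572698744716408 24.25
```

Emit:
drive_tool(steps="0 0 0 -0.073 0.062 0.24 -1;0 0 0 -0.073 0.062 0.24 -1;0 0 0 -0.073 0.062 0.24 -1;0.01 -0.1 0.025 0 0 0 -1;0.02 -0.2 0.05 0 0 0 -1;0.04 -0.35 0.085 0 0 0 -1;0.05 -0.45 0.11 0 0 0 -1;0.055 -0.5 0.125 0 0 0 -1;0.055 -0.5 0.125 0 0 0 -1;0.055 -0.5 0.125 0 0 0 -1;0.055 -0.5 0.125 0 0 0 -1;0.055 -0.5 0.125 0 0 0 -1;0.055 -0.5 0.125 0 0 0 -1;0.055 -0.45 0.11 0 0 0 -1;0.04 -0.35 0.085 0 0 0 -1;0.03 -0.2 0.05 0 0 0 -1;0.01 -0.14 0.03 0 0 0 -1;0 0 0 0 0 0 -1;0 0 0 0 0 0 -1")

```text
clock: 26.15
tcp_pos: [0.3674, 0.3837, 0.2843]
orientation: [0.702, 0.702, -0.087, -0.086]
force: [-0.2, 0.4, -1.2]
width: 0.0162
gripper_force: 30.0
```

```bash
python3 goal.py .3675 .3835 .122 0 14; python3 - <<'E'
from h import *;from bench import r;import pickle
d={n:r.grab_frame(n) for n in("top","side")};pickle.dump(d,open("f3.pkl","wb"));np.set_printoptions(precision=4,suppress=True)
for n,roi in(("top",(100,200,280,330)),("side",(180,250,420,420))):
    m=mask(d[n],(103,120,50),(127,255,255),roi);c=max(cv2.findContours(m,0,2)[0],key=cv2.contourArea)
    print(n,m.sum(),cv2.approxPolyDP(c,2,True)[:,0].tolist(),cv2.minAreaRect(c))
tcp=r.get_obs()["tcp_pos"]
z=np.array([.2419,0,.9703]);x=np.array([.9703,0,-.2419])
u=tcp-55e-3*z-[0,.068,0]
for nm,a,b,c in(("FBR",-8,-95,0),("FBL",-8,95,0),("FTR",-8,-95,100),("FTL",-8,95,100),("BTR",8,-95,100),("BTL",8,95,100)):
    P=u+(a*x+c*z)*1e-3+[0,b*1e-3,0];print(nm,P,proj(d["top"],P)[0],proj(d["side"],P)[0])
E
```

```text
tcp [0.367 0.384 0.284] rot units [-0.01   0.007 -0.   ] shift in goal frame [-0.004  0.787  3.15 ] f [-0.226  0.424 -1.205] 0.01618119174807528 26.15
top 577 [[151, 263], [151, 270], [157, 276], [198, 275], [192, 263]] ((174.5, 269.5), (13.0, 47.0), 90.0)
side 403 [[310, 332], [308, 340], [322, 372], [328, 375], [327, 361], [319, 336]] ((318.5101623535156, 353.65673828125), (46.44019317626953, 11.695768356323242), 72.25532531738281)
FBR [0.3465 0.2206 0.2328] [198.744  276.5578] [356.1688 282.345 ]
FBL [0.3465 0.4106 0.2328] [130.0908 277.1666] [330.1757 377.3719]
FTR [0.3707 0.2206 0.3299] [192.7512 267.8455] [348.0743 244.0136]
FTL [0.3707 0.4106 0.3299] [119.4523 268.4973] [317.648  340.1474]
BTR [0.3862 0.2206 0.326 ] [193.0788 261.8298] [339.0177 243.377 ]
BTL [0.3862 0.4106 0.326 ] [120.0802 262.4801] [306.9391 338.3003]
```

Emit:
drive_tool(steps="0 0.03 0.12 0 0 0 -1;0 0.075 0.3 0 0 0 -1;0 0.1 0.4 0 0 0 -1;0 0.1 0.4 0 0 0 -1;0 0.1 0.4 0 0 0 -1;0 0.1 0.4 0 0 0 -1;0 0.1 0.4 0 0 0 -1;0 0.085 0.35 0 0 0 -1;0 0.065 0.25 0 0 0 -1;0 0.03 0.12 0 0 0 -1;0 0 0 0 0 0 -1")

```text
clock: 27.35
tcp_pos: [0.3665, 0.3832, 0.1216]
orientation: [0.702, 0.702, -0.088, -0.086]
force: [0.4, 0.3, -1.6]
width: 0.0159
gripper_force: 30.0
```

```bash
python3 goal.py .4156 .3835 .1095 0 14
```

```text
tcp [0.366 0.383 0.122] rot units [-0.019  0.013 -0.002] shift in goal frame [ 0.007  1.011 -0.003] f [ 0.357  0.261 -1.599] 0.01591411159330735 27.35
```

Emit:
drive_tool(steps="0 0.1 0 -0.015 0.01 0 -1;0 0.15 0 0 0 0 -1;0 0.2 0 0 0 0 -1;0 0.2 0 0 0 0 -1;0 0.15 0 0 0 0 -1;0 0.1 0 0 0 0 -1;0 0.05 0 0 0 0 -1;0 0.04 0 0 0 0 -1;0 0 0 0 0 0 -1")

```text
clock: 28.25
tcp_pos: [0.4143, 0.3834, 0.1105]
orientation: [0.702, 0.702, -0.087, -0.087]
force: [-3.0, 0.2, -0.4]
width: 0.0155
gripper_force: 30.0
```

```bash
python3 goal.py .4175 .3835 .0953 0 14; python3 - <<'E'
from h import *;from bench import r;import pickle
d={n:r.grab_frame(n) for n in("top","side")};pickle.dump(d,open("f4.pkl","wb"));np.set_printoptions(precision=4,suppress=True)
for n,roi in(("top",(100,200,280,330)),("side",(180,250,420,420))):
    m=mask(d[n],(103,120,50),(127,255,255),roi);c=max(cv2.findContours(m,0,2)[0],key=cv2.contourArea)
    print(n,m.sum(),cv2.approxPolyDP(c,2,True)[:,0].tolist())
tcp=r.get_obs()["tcp_pos"]
z=np.array([.2419,0,.9703]);x=np.array([.9703,0,-.2419])
u=tcp-55e-3*z-[0,.068,0]
for nm,a,b,c in(("FBR",-8,-95,0),("FTR",-8,-95,100),("BTR",8,-95,100)):
    P=u+(a*x+c*z)*1e-3+[0,b*1e-3,0];print(nm,P,proj(d["top"],P)[0],proj(d["side"],P)[0])
E
```

```text
tcp [0.414 0.383 0.11 ] rot units [-0.007 -0.001 -0.005] shift in goal frame [0.002 0.136 0.278] f [-3.003  0.243 -0.402] 0.015505678714986192 28.25
top 433 [[207, 259], [207, 254], [199, 246], [175, 247], [175, 253], [168, 255], [171, 259]]
side 510 [[317, 299], [304, 313], [311, 326], [308, 334], [313, 338], [318, 332], [322, 332], [325, 325]]
FBR [0.3932 0.2204 0.059 ] [208.0828 260.286 ] [326.4555 325.6827]
FTR [0.4174 0.2204 0.1561] [203.3346 251.5933] [317.5156 296.2664]
BTR [0.4329 0.2204 0.1522] [203.5865 246.3214] [310.0724 295.3221]
```

Emit:
drive_tool(steps="0 -0.03 0 0 0 0 -1;0 0 0 0 0 0 -1;0 0 0.06 0 0 0 -1;0 0 0.06 0 0 0 -1;0 0 0.04 0 0 0 -1;0 0 0 0 0 0 -1")

```text
clock: 28.95
tcp_pos: [0.4112, 0.3834, 0.1027]
orientation: [0.702, 0.702, -0.086, -0.086]
force: [-0.3, -0.5, -2.3]
width: 0.016
gripper_force: 30.0
```

Emit:
drive_tool(steps="0 0 0.04 0 0 0 -1;0 0 0.03 0 0 0 -1;0 0 0 0 0 0 -1")

```text
clock: 29.25
tcp_pos: [0.4105, 0.3834, 0.0995]
orientation: [0.702, 0.702, -0.086, -0.086]
force: [0.5, -0.1, -1.3]
width: 0.0158
gripper_force: 30.0
```

Emit:
drive_tool(steps="-0.02 0 0.03 0 0 0 -1;0 0 0.02 0 0 0 -1;0 0 0 0 0 0 -1")

```text
clock: 29.55
tcp_pos: [0.4099, 0.3824, 0.0972]
orientation: [0.702, 0.702, -0.086, -0.086]
force: [1.2, 0.5, -1.6]
width: 0.0153
gripper_force: 30.0
```

Emit:
drive_tool(steps="0 0 0.02 0 0 0 -1;0 0 0.02 0 0 0 -1;0 0 0 0 0 0 -1")

```text
clock: 29.85
tcp_pos: [0.4097, 0.3826, 0.0958]
orientation: [0.702, 0.702, -0.086, -0.086]
force: [-1.0, -2.0, 4.2]
width: 0.016
gripper_force: 30.0
```

Emit:
drive_tool(steps="0 0.02 0 0 0 0 -1;0 0.012 0 0 0 0 -1;0 0 0 0 0 0 -1")

```text
clock: 30.15
tcp_pos: [0.4105, 0.3826, 0.0955]
orientation: [0.702, 0.702, -0.086, -0.087]
force: [-5.7, -0.6, 11.3]
width: 0.0163
gripper_force: 30.0
```

Emit:
drive_tool(steps="0 0 0 0 0 0 -0.7;0 0 0 0 0 0 -0.64;0 0 0 0 0 0 -0.6;0 0 0 0 0 0 -0.55;0 0 0 0 0 0 -0.5;0 0 0 0 0 0 -0.4;0 0 0 0 0 0 -0.3;0 0 0 0 0 0 -0.3")

```text
clock: 30.95
tcp_pos: [0.4111, 0.3825, 0.0949]
orientation: [0.702, 0.702, -0.086, -0.086]
force: [-0.6, 0.1, -0.0]
width: 0.0318
gripper_force: 0.0
```

```bash
python3 go.py; python3 - <<'E'
from h import *;from bench import r;import pickle
d={n:r.grab_frame(n) for n in("top","side")};pickle.dump(d,open("f5.pkl","wb"))
for n,roi in(("top",(100,200,280,330)),("side",(180,250,420,420))):
    m=mask(d[n],(103,120,50),(127,255,255),roi);c=max(cv2.findContours(m,0,2)[0],key=cv2.contourArea)
    print(n,m.sum(),cv2.approxPolyDP(c,2,True)[:,0].tolist())
E
```

```text
tcp [0.411 0.382 0.095] 
R  xyaw 89.99 z [-0.241  0.    -0.97 ] q [0.639 0.418 1.963 0.176 0.965 0.523]
top 435 [[208, 257], [205, 250], [200, 248], [175, 249], [174, 254], [168, 254], [172, 260], [207, 260]]
side 509 [[319, 305], [306, 316], [310, 324], [309, 339], [314, 343], [323, 337], [325, 332]]
```

Emit:
drive_tool(steps="0 0 -0.1 0 0 0 -0.3;0 0 -0.2 0 0 0 -0.3;0 0 -0.4 0 0 0 -0.3;0 0 -0.5 0 0 0 -0.3;0 0 -0.5 0 0 0 -0.3;0 0 -0.5 0 0 0 -0.3;0 0 -0.3 0 0 0 -0.3;0 0 -0.1 0 0 0 -1;-0.2 0 0 0 0 0 -1;-0.4 0 0 0 0 0 -1;-0.4 0 0 0 0 0 -1;-0.25 0 0 0 0 0 -1;-0.1 0 0 0 0 0 -1;0 0 0 0 0 0 -1;0 0 0 0 0 0 -1")

```text
clock: 32.55
tcp_pos: [0.4426, 0.3151, 0.2211]
orientation: [0.702, 0.702, -0.086, -0.086]
force: [0.7, -0.4, -0.7]
width: 0.0003
gripper_force: 0.0
```

```bash
python3 goal.py .442 .315 .200 0 14; python3 - <<'E'
from h import *;from bench import r;import pickle
d={n:r.grab_frame(n) for n in("top","side")};pickle.dump(d,open("f6.pkl","wb"))
for n,roi in(("top",(100,200,280,330)),("side",(180,250,420,420))):
    m=mask(d[n],(103,120,50),(127,255,255),roi);c=max(cv2.findContours(m,0,2)[0],key=cv2.contourArea)
    print(n,m.sum(),cv2.approxPolyDP(c,2,True)[:,0].tolist())
I=[cv2.resize(d[n]["pixels"][y0:y1,x0:x1,::-1],(600,300)) for n,(x0,y0,x1,y1) in(("top",(120,210,240,270)),("side",(220,270,380,350)))]
cv2.imwrite("pics/e.png",np.vstack(I))
E
```

```text
tcp [0.443 0.315 0.221] rot units [ 0.005 -0.004 -0.002] shift in goal frame [-0.002  0.09   0.413] f [ 0.666 -0.352 -0.746] 0.000284131797997387 32.55
top 221 [[186, 249], [193, 260], [208, 260], [204, 249]]
side 2026 [[312, 302], [306, 316], [310, 324], [305, 340], [300, 339], [281, 386], [286, 393], [290, 391], [287, 395], [292, 396], [299, 409], [325, 332], [321, 310], [316, 310]]
```

View pics/e.png

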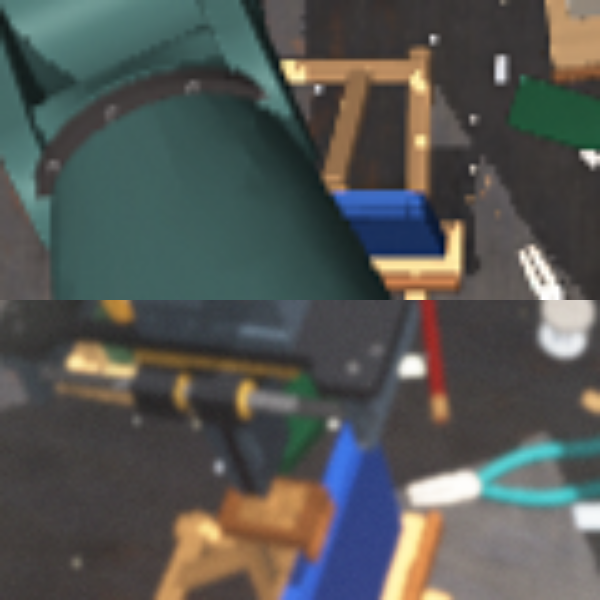

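Emit:
drive_tool(steps="0 0 0.1 0 0 0 -1;0 0 0.1 0 0 0 -1;0 0 0.1 0 0 0 -1;0 0 0.1 0 0 0 -1;0 0 0.08 0 0 0 -1;0 0 0.08 0 0 0 -1;0 0 0.08 0 0 0 -1;0 0 0.08 0 0 0 -1")

```text
clock: 33.45
tcp_pos: [0.4337, 0.315, 0.186]
orientation: [0.702, 0.702, -0.086, -0.086]
force: [-0.3, -1.6, 2.0]
width: 0.0003
gripper_force: 1.3
```

Emit:
drive_tool(steps="0 0 0.08 0 0 0 -1;0 0 0.08 0 0 0 -1;0 0 0.08 0 0 0 -1;0 0 0.08 0 0 0 -1;0 0 0.08 0 0 0 -1")

```text
clock: 33.95
tcp_pos: [0.4288, 0.315, 0.1664]
orientation: [0.702, 0.702, -0.086, -0.086]
force: [-1.0, 0.4, 3.6]
width: 0.0005
gripper_force: 1.3
```

Emit:
drive_tool(steps="0 0 0.08 0 0 0 -1;0 0 0.08 0 0 0 -1;0 0 0.06 0 0 0 -1;0 0 0.05 0 0 0 -1;0 0 0 0 0 0 -1")

```text
clock: 34.45
tcp_pos: [0.4255, 0.3149, 0.1532]
orientation: [0.702, 0.702, -0.086, -0.086]
force: [-0.2, 0.5, 0.4]
width: 0.0002
gripper_force: 0.0
```

Emit:
drive_tool(steps="0 0 0.03 0 0 0 -1;0 0 0.02 0 0 0 -1;0 0 0 0 0 0 -1")

```text
clock: 34.75
tcp_pos: [0.4251, 0.315, 0.1511]
orientation: [0.702, 0.702, -0.086, -0.086]
force: [-0.8, -0.2, 0.1]
width: 0.0005
gripper_force: 0.0
```

Emit:
drive_tool(steps="0 0 0.03 0 0 0 -1;0 0 0.02 0 0 0 -1;0 0 0.02 0 0 0 -1")

```text
clock: 35.05
tcp_pos: [0.4251, 0.3151, 0.1504]
orientation: [0.702, 0.702, -0.086, -0.086]
force: [-7.0, -13.1, 51.6]
width: 0.0001
gripper_force: 24.2
```

Emit:
drive_tool(steps="0 0 0.02 0 0 0 -1;0 0 0.02 0 0 0 -1")

```text
clock: 35.25
tcp_pos: [0.4251, 0.3152, 0.1503]
orientation: [0.702, 0.702, -0.086, -0.086]
force: [-11.0, -20.6, 77.3]
width: 0.0003
gripper_force: 36.5
```

Emit:
drive_tool(steps="0 0 -0.06 0 0 0 -1;0 0 -0.1 0 0 0 -1;0 0 -0.3 0 0 0 -1;0 0 -0.5 0 0 0 -1;0 0 -0.7 0 0 0 -1;0 0 -0.7 0 0 0 -1;0 0 -0.7 0 0 0 -1;0 0 -0.4 0 0 0 -1;0 0.4 0 0 0 0 -1;0 0.8 0 0 0 0 -1;0 0.8 0 0 0 0 -1;0 0.8 0 0 0 0 -1;0 0.4 0 0 0 0 -1;0 0 0 0 0 0 -1")

```text
clock: 36.65
tcp_pos: [0.6224, 0.3144, 0.2742]
orientation: [0.702, 0.701, -0.086, -0.086]
force: [-1.1, -0.2, 0.1]
width: 0.0009
gripper_force: 0.0
```

```bash
python3 go.py; python3 ends.py; python3 - <<'E'
from h import *;from bench import r;import pickle
np.set_printoptions(precision=4,suppress=True)
d={n:r.grab_frame(n) for n in("top","side")};pickle.dump(d,open("f7.pkl","wb"))
f0=pickle.load(open("f0.pkl","rb"))
for n,roi in(("top",(100,200,225,290)),("side",(220,270,400,420))):
    m=mask(d[n],(103,120,50),(127,255,255),roi);c=max(cv2.findContours(m,0,2)[0],key=cv2.contourArea)
    print(n,m.sum(),cv2.approxPolyDP(c,2,True)[:,0].tolist())
    df=(np.abs(d[n]["pixels"].astype(int)-f0[n]["pixels"]).max(2)>60).astype(np.uint8)
    k=cv2.connectedComponentsWithStats(df)[2:4];print([(s.tolist(),c.round().tolist()) for s,c in zip(*k) if 12<s[4]<3000][:25])
seat=np.array([.407,.3155,.04]);z=np.array([.2419,0,.9703]);x=np.array([.9703,0,-.2419])
for y in(-95,95):
    for a,h in((-16,0),(-16,100),(0,100)):
        P=seat+(a*x+h*z)*1e-3+[0,y*1e-3,0];print((a,y,h),proj(d["top"],P)[0],proj(d["side"],P)[0])
P=seat+(-3*x+112*z)*1e-3;print("clamp",proj(d["side"],P),proj(d["top"],P))
E
```

```text
tcp [0.622 0.314 0.274] 
R  xyaw 89.92 z [-0.242  0.    -0.97 ] q [0.398 0.416 1.58  0.096 1.373 0.37 ]Traceback (most recent call last):
  File "ends.py", line 5, in <module>
    m=mask(t,*c,(170,160,300,215));q=cv2.boxPoints(cv2.minAreaRect(max(cv2.findContours(m,0,2)[0],key=cv2.contourArea)))
  File "h.py", line 19, in mask
    return (l==1+np.argmax(s[1:,4])).astype(np.uint8)
                 ~~~~~~~~~^^^^^^^^^
    return _wrapfunc(a, 'argmax', axis=axis, out=out, **kwds)
    return bound(*args, **kwds)
ValueError: attempt to get argmax of an empty sequence
Traceback (most recent call last):
  File "h.py", line 19, in mask
    return (l==1+np.argmax(s[1:,4])).astype(np.uint8)
                 ~~~~~~~~~^^^^^^^^^
ValueError: attempt to get argmax of an empty sequence
```

Emit:
drive_tool(steps="-0.1 -0.1 -0.2 0 0 0 -1;-0.3 -0.2 -0.2 0 0 0 -1;-0.6 -0.2 -0.2 0 0 0 -1;-0.8 -0.2 -0.2 0 0 0 -1;-0.8 -0.2 0 0 0 0 -1;-0.8 -0.2 0 0 0 0 -1;-0.8 0 0 0 0 0 -1;-0.8 0 0 0 0 0 -1;-0.8 0 0 0 0 0 -1;-0.8 0 0 0 0 0 -1;-0.8 0 0 0 0 0 -1;-0.8 0 0 0 0 0 -1;-0.8 0 0 0 0 0 -1;-0.8 0 0 0 0 0 -1;-0.8 0 0 0 0 0 -1;-0.8 0 0 0 0 0 -1;-0.8 0 0 0 0 0 -1;-0.5 0 0 0 0 0 -1;-0.3 0 0 0 0 0 -1;0 0 0 0 0 0 -1")

```text
clock: 38.8
tcp_pos: [0.5765, -0.3359, 0.3278]
orientation: [0.702, 0.701, -0.086, -0.086]
force: [-0.1, -0.9, 0.3]
width: 0.0006
gripper_force: 0.0
```

```bash
cat > fin.py <<'E'
from h import *;from bench import r;import pickle
np.set_printoptions(precision=4,suppress=True)
d={n:r.grab_frame(n) for n in("top","side")};pickle.dump(d,open("f7.pkl","wb"))
f0=pickle.load(open("f0.pkl","rb"))
C={"green":((40,40,60),(85,160,255)),"ochre":((17,130,120),(28,255,255))}
for n,c in C.items():
    for fr in(f0,d):
        m=mask(fr["top"],*c,(220,160,300,215));v,u=np.nonzero(m);print(n,m.sum(),u.min(),u.max(),v.mean())
for n,roi in(("top",(100,200,225,290)),("side",(220,270,400,420))):
    m=mask(d[n],(103,120,50),(127,255,255),roi);c=max(cv2.findContours(m,0,2)[0],key=cv2.contourArea)
    print(n,m.sum(),cv2.approxPolyDP(c,2,True)[:,0].tolist())
    df=(np.abs(d[n]["pixels"].astype(int)-f0[n]["pixels"]).max(2)>70).astype(np.uint8)
    k=cv2.connectedComponentsWithStats(df)[2:4];print([s.tolist() for s in k[0] if 12<s[4]<5000][:25])
seat=np.array([.407,.3155,.04]);z=np.array([.2419,0,.9703]);x=np.array([.9703,0,-.2419])
for y in(-95,95):
    for a,h in((-16,0),(-16,100),(0,100)):
        P=seat+(a*x+h*z)*1e-3+[0,y*1e-3,0];print((a,y,h),proj(d["top"],P)[0],proj(d["side"],P)[0])
P=seat+(-3*x+112*z)*1e-3;print("clamp",proj(d["side"],P),proj(d["top"],P))
E
python3 fin.py
```

```text
green 308 229 289 179.2564935064935
green 343 229 289 179.59183673469389
ochre 301 229 290 190.0
ochre 320 229 290 185.509375
top 682 [[141, 248], [141, 253], [148, 260], [208, 260], [205, 250], [201, 248], [178, 248], [177, 258], [167, 258], [165, 249]]
[[400, 109, 65, 104, 2050], [393, 146, 9, 7, 31], [389, 161, 20, 9, 106], [229, 179, 62, 18, 585], [391, 178, 10, 12, 62], [364, 193, 8, 13, 29], [390, 193, 9, 7, 50], [279, 216, 11, 5, 29], [416, 225, 6, 6, 23], [365, 226, 31, 33, 371], [141, 236, 70, 26, 926], [254, 236, 53, 22, 202], [415, 252, 5, 7, 20], [326, 264, 13, 39, 108], [510, 284, 45, 100, 1917], [549, 284, 11, 17, 121], [244, 286, 5, 7, 14], [337, 290, 5, 11, 30], [225, 298, 12, 7, 36], [308, 303, 53, 7, 143], [311, 303, 93, 25, 804], [500, 303, 7, 3, 15], [189, 306, 115, 114, 3869], [554, 317, 3, 15, 30], [556, 335, 2, 15, 24]]
side 1880 [[318, 302], [312, 303], [303, 329], [312, 330], [315, 335], [312, 351], [307, 355], [301, 349], [295, 350], [281, 386], [291, 401], [294, 399], [298, 410], [304, 399], [325, 331]]
[[276, 0, 39, 7, 187], [427, 0, 32, 222, 3168], [292, 
[... 207 characters left out ...]
 178, 11, 10, 21], [338, 183, 5, 5, 18], [538, 187, 22, 43, 593], [356, 189, 13, 6, 45], [450, 189, 10, 34, 256], [437, 190, 11, 34, 177], [243, 209, 32, 71, 723], [277, 210, 9, 15, 47], [396, 225, 6, 4, 18], [450, 226, 10, 6, 45], [394, 233, 8, 3, 20], [328, 236, 11, 50, 243], [298, 243, 6, 8, 24], [442, 243, 18, 18, 286]]
(-16, -95, 0) [208.7539 260.9011] [326.8308 329.6962]
(-16, -95, 100) [204.0904 252.3269] [318.0186 300.8933]
(0, -95, 100) [204.3373 247.1019] [310.6557 299.9243]
(-16, 95, 0) [148.0429 261.442 ] [300.5827 415.7103]
(-16, 95, 100) [139.7746 252.9015] [288.0391 388.7753]
(0, 95, 100) [140.2527 247.6753] [279.6359 386.8415]
clamp [[296.4667 336.4331]] [[171.4011 247.2427]]
```

```bash
python3 -c "
from bench import r
print(r.hand_in())"
```

```text
the job is handed in; nothing more can be done
None
```

The blue panel is standing level in the middle of the easel's ledge with the clamp pressed down on its top edge, and the job is handed in at about 39 s; the press on the clamp peaked at about 77 N before I backed off.

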